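# Slide the blue door behind its neighbour and take out the deburring tool

## Robot

A 7-joint arm with a two-finger parallel gripper is mounted at the origin on a cart in front of the work surface, level with it; the furniture and walls round the work are solid. World frame = base frame: x ahead of the robot, y to its left, z up, the work surface at z = 0. Lengths are in mm, angles in rad, forces in N, time in s.
With the tool pointing down it reaches from about 400 to 875 mm from the base axis. Payload 4.4 kg.
Tool frame: the origin (TCP) lies between the finger pads; the fingertips stand 22 mm ahead of it and the grasp point (between the pads) lies 3 mm ahead of it; z points along the fingers, y is the line along which they close (so a half turn about z gives the same grasp; the last joint's range is limited). The gripper opens to 85 mm and grips with 20 to 120 N. Pads are 22 mm wide; open, the fingers measure 114 mm over their backs; the gripper's body (76 mm by 85 mm) begins 54 mm behind the grasp point. The pads swing forward as they close: fully open they stand 13 mm farther back than shut.
Start: joints at [-1.406, 0.628, 0.038, 1.517, -0.027, 0.996, -0.02], TCP at [148.667, 632.784, 253.313] pointing down, gripper open.
Joint ranges: [-3.06, 3.06], [-0.37, 2.12], [-1.25, 1.32], [0.18, 2.47], [-1.1, 4.24], [0.23, 1.98], [-2.94, 2.94]. Speed limits (rad/s): [2.57, 2.57, 3.14, 3.14, 3.14, 3.14, 3.14].

## Interface

Orientations are given as [roll, pitch, yaw] about the fixed x, y, z axes, in that order (R = Rz(yaw) Ry(pitch) Rx(roll)).
In Python, from cell import ctrl gives the robot as it stands.
- The arm moves only by the tool step_arm, never from a script. Its argument "plan" is a list of rows, each an object of numbers: "dx", "dy", "dz": the shift along the tool's x, y, z scaled (see below); "ax", "ay", "az": the turn, a rotation vector about the tool's x, y, z scaled (see below); "gripper": the opening, from 0 (shut) to 1 (fully open). A call has 1 to 20 rows; each row shifts and turns the commanded pose from where the row before left it, along the tool's axes as they then stand; what a row does not reach is not made up. The controller multiplies each number of a shift by 0.3 m and each number of a turn by 90 degrees. A row lasts 1/8 s, in which the tool goes at most 62.5 mm and 10.7 degrees, less where a joint would pass 70% of its speed; a pose out of reach is approached as far as the arm can. A call with a number of a shift or a turn outside -1 to 1 is refused whole. A call with a gripper value outside its range is refused whole. The fingers move at their own pace and stop on an object; the grip force is fixed at half the most. Time passes only in rows, so rows that do not move let the fingers close. It gives the time, the measured TCP pose, the force, the opening and the grip force at its end, in the units of the state.
- ctrl.read_state(): the state, without advancing time (a new reading comes with each control period).
- ctrl.get_image(name): name is "scene" or "top" or "wrist"; returns a dict with "color" (384x512x3 uint8, red, green, blue), "range_z" (384x512 float32, mm along the optical axis (not along the pixel's ray), 0 where there is no reading), "fx", "fy", "cx", "cy" (pixels), "k1" (the pictures are not rectified: a ray, as slopes to the right and down, at radius r is drawn at 1 + k1 r^2 times it, then the intrinsics apply), "T" (4x4, takes a point from camera to world coordinates); the wrist camera has in their place "T_tool_cam" (4x4, takes a point from camera to tool coordinates, whose origin is the TCP and whose axes are the flange's). Camera axes: x right, y down, z forward; pixel columns grow to the right and rows downward; lengths in mm; the calibration is good to about 2 mm. A picture is of the moment at which its call begins: read the wrist's pose just before it.
- ctrl.finish_job(): hands the job in; it is judged then, once.
The state is a dict: "clock": time; "qpos": joint angles; "qd": joint speeds; "tau": joint torques, N m; "eef_pos": TCP position; "tool_rot": TCP orientation; "force": force on the tool from outside, world axes, zero at the start; "torque": the same for the moment, N m; "width": finger opening in mm; "gripper_force": force on a finger pad.
Only numpy, scipy, OpenCV 4.12 (cv2) and the standard library are available. Lean on these libraries where they do the work, as an engineer would, in place of code of your own. Each camera call takes 0.05 s, during which the arm holds its last target. There are 200 camera calls.

## Task

The blue deburring tool is kept behind the blue left-hand door of the sloping two-door cabinet. Slide the blue door all the way to the right, behind the white door, then lift the near end of the tool over the cabinet's front lip, draw it out endwise and lay it down gently on the cork mat to the left, flat and with its middle well on the mat. Leave the white door shut and the blue door fully open.

Things in the scene. Friction and masses are not known exactly. Their poses are not given: they have to be found in the camera images.
- cabinet: fixed grey tool cabinet, mm: 157 deep (x, to the back), 302 wide (y, left seen from the front), 213 high (225 at the back rim). Origin: underside, middle of front edge. The front slopes at 30 deg: slope plane (top of side walls and tracks) from x=0, z=44 to x=106, z=105; outward normal (-0.5, 0, 0.866). Blue door left, lower track; white door right, upper track
- shelf_edge (a point): middle of the lower front edge of the shelf that overhangs the slope: cabinet x=80, y=0, z=205 mm; the shelf runs the full width and back from here. A gripper held vertically over a door grip strikes it: tilt about 30 deg, square to the slope, fingers pointing down and to the back
- lip_top (a point): middle of the cabinet's front lip with its track, at its top inner edge: cabinet x=6, y=88, z=48 mm. The lip is 13 mm thick in all (cabinet x=0 to 13), full width, and stands 24 mm over the bay floor
- bay_floor (a point): floor of the left bay, where the tool lies: cabinet x=75, y=88, z=24 mm. The bay runs from x=6 to 151 and y=2 to 145; the open door leaves y=30 to 145 free. It is open above only up to x=about 98, where the upper track (underside about z=90) and a closed fascia above it begin
- blue_door (a joint): travel of the blue door in m: 0 = closed at the left end, grows as it slides right (cabinet -y) behind the white door, stop at 0.115. May start up to 0.025 open. Slides with about 1.2 N of friction plus slight damping and stays where it is left
- blue_door_grip (a point): on the blue door's black grip, 2 mm below its top, middle of its length. The grip is a bar 60 mm long up the slope, 12 thick (cabinet y), standing 34 off the blue door, 27 above the white one: fingers reaching under 22 mm below its top pass over the white door. Axes: x up the slope, y left, z out of it. Door closed: cabinet x=51, y=130, z=102 mm
- white_door (a joint): travel of the white door in m: 0 = closed at the right end, grows as it slides left, up to 0.115. Starts at 0 and is to stay there. Has a black grip like the blue one, at its right end
- deburrer: loose deburring tool, blue barrel, about 40 g: 121 mm long along its y, 15 wide, 15 high. Origin: underside, middle of length. Barrel y=-40 to +60 mm, thin bent blade y=-60 to -40. Starts flat on the bay floor, barrel end (+y) to the front, near end 20 to 26 mm behind the cabinet's front edge, blade under the upper track
- mat: fixed flat brown cork mat in front of and to the left of the cabinet, 120 (x) x 140 (y) mm, 3 mm thick. Origin: centre of the underside. (Bystander to steer round: the bench's tall square steel post, 45 mm, at its right front corner, world x=0.29, y=-0.37 m, 1.2 m high)
- near_end (a point): centre of the flat end of the tool's blue barrel, the end that lies towards the cabinet's front: deburrer x=0, y=60, z=7.5 mm

How it is judged:
By the outcome, as a careful person would: the job done as asked, in the order asked, and still so for the second after the job is handed in, with the robot touching nothing.
It also fails if it takes over 54 s, if anything falls off the work surface, if the arm or the gripper's body presses on something with over 40 N, if the wrist force passes 120 N, or if a joint passes its speed limit or range.

## Working session

There is one attempt and no reset: what is moved stays moved. The work goes in short steps, Python scripts to look and compute and a tool call to move; the robot and the scene stay as the last step left them, time stands still between calls to the robot, and variables do not carry over. Pictures are saved under pics/ and viewed, at most 10 in all, crops included, and the job is handed in when it is done.

Besides the shell and the picture viewer there is one more tool, called after "Request:" by a JSON object that holds its "api" and its "payload". step_arm: Moves the arm, as the interface text tells. Shifts and turns lie within -1 to 1; 1 stands for 0.3 m of shift or 90 degrees of turn. Its arguments: {"type":"object","properties":{"plan":{"type":"array"}},"required":["plan"]}

```bash
mkdir -p pics; cat > h.py <<'E'
import numpy as np, cv2
from scipy.spatial.transform import Rotation as R
from cell import ctrl
def tool():
    s=ctrl.read_state(); T=np.eye(4); T[:3,:3]=R.from_euler('xyz',s['tool_rot']).as_matrix(); T[:3,3]=s['eef_pos']; return s,T
def snap(name,fn=None):
    s,T=tool(); im=ctrl.get_image(name)
    im['W']=im['T'] if 'T' in im else T@im['T_tool_cam']
    if fn: cv2.imwrite('pics/'+fn,im['color'][:,:,::-1])
    np.save('/tmp/'+name+'.npy',im,allow_pickle=True); return im
def load(name): return np.load('/tmp/'+name+'.npy',allow_pickle=True).item()
def ray(im,u,v):
    d=np.array([(u-im['cx'])/im['fx'],(v-im['cy'])/im['fy']]); x=d.copy()
    for _ in range(10): x=d/(1+im['k1']*(x@x))
    return np.array([x[0],x[1],1.])
def px(im,u,v,z=None):
    r=ray(im,u,v)
    if z is None: z=im['range_z'][int(round(v)),int(round(u))]
    return (im['W']@np.append(r*z,1))[:3]
def onz(im,u,v,wz):
    a=im['W'][:3,3]; d=im['W'][:3,:3]@ray(im,u,v); return a+d*(wz-a[2])/d[2]
def move(pos,rpy_mat):
    s,T=tool(); d=T[:3,:3].T@(np.array(pos)-T[:3,3]); rv=(R.from_matrix(T[:3,:3]).inv()*R.from_matrix(rpy_mat)).as_rotvec()
    return d,d/300,np.degrees(rv),rv/(np.pi/2)
E
python3 - <<'E'
from h import *
s,T=tool(); print(s)
a=snap('scene','scene0.png'); b=snap('top','top0.png')
print(a['T'],b['T'])
E
```

```text
{'clock': 0.0, 'qpos': array([-1.40584059,  0.62933313,  0.03845052,  1.51837017, -0.02702042,
        0.99632946, -0.0200201 ]), 'qd': array([ 0.00073914,  0.00071625,  0.00086708,  0.00044919,  0.0004267 ,
        0.00040027, -0.0005967 ]), 'tau': array([-4.64225595e-04, -5.63402081e+01,  1.22604545e+00, -1.93449157e+01,
        1.09489143e-02,  1.03272949e-02, -6.99481220e-06]), 'eef_pos': array([148.49863205, 632.19975153, 252.39695018]), 'tool_rot': array([-3.13967068e+00,  1.29455713e-05,  2.91079873e+00]), 'force': array([-0.78654192,  0.33238584,  0.11824276]), 'torque': array([ 0.00217261, -0.00558485, -0.01892095]), 'gripper_force': 0.0, 'width': 85.57948518193956}
[[-8.36239283e-01 -2.72161223e-01  4.76058956e-01  1.07944979e+02]
 [-5.48320527e-01  4.03983183e-01 -7.32217309e-01  6.21726452e+02]
 [ 6.96134571e-03 -8.73341775e-01 -4.87058193e-01  5.35840701e+02]
 [ 0.00000000e+00  0.00000000e+00  0.00000000e+00  1.00000000e+00]] [[ 2.57854093e-02 -9.88479578e-01  1.49141666e-01  3.73847156e+02]
 [-9.99474962e-01 -2.84199013e-02 -1.55598441e-02  7.11455828e+00]
 [ 1.96191796e-02 -1.48662144e-01 -9.88693408e-01  9.93828278e+02]
 [ 0.00000000e+00  0.00000000e+00  0.00000000e+00  1.00000000e+00]]
```

View pics/scene0.png

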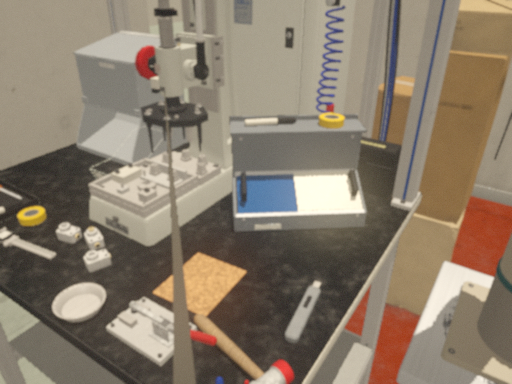

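View pics/top0.png

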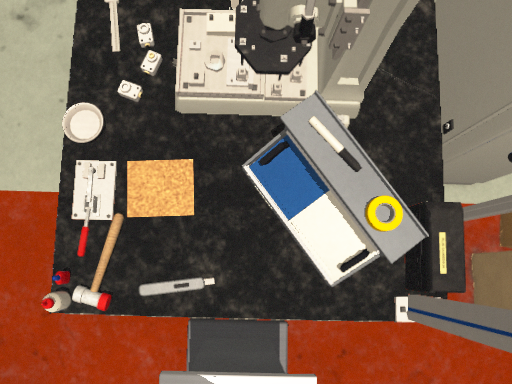

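```bash
python3 - <<'E'
from h import *
b=load('top'); print(b['fx'],b['fy'],b['cx'],b['cy'],b['k1'])
c=b['color'][100:300,235:435,::-1]; cv2.imwrite('pics/crop1.png',cv2.resize(c,None,fx=3,fy=3,interpolation=cv2.INTER_CUBIC)) 
for u,v in [(127,161),(193,159),(194,215),(127,217)]: print(onz(b,u,v,3).round(1))
a=load('scene'); print(a['fx'],a['cx'],a['k1'])
E
```

```text
477.19795909690964 477.19795909690964 246.41257414539356 191.52075137488316 -0.07068176601447572
[581.4 246.3   3. ]
[589.7 106.5   3. ]
[470.8  99.4   3. ]
[462.5 238.8   3. ]
409.5191839466257 256.7538515170521 -0.015108355053648593
```

View pics/crop1.png

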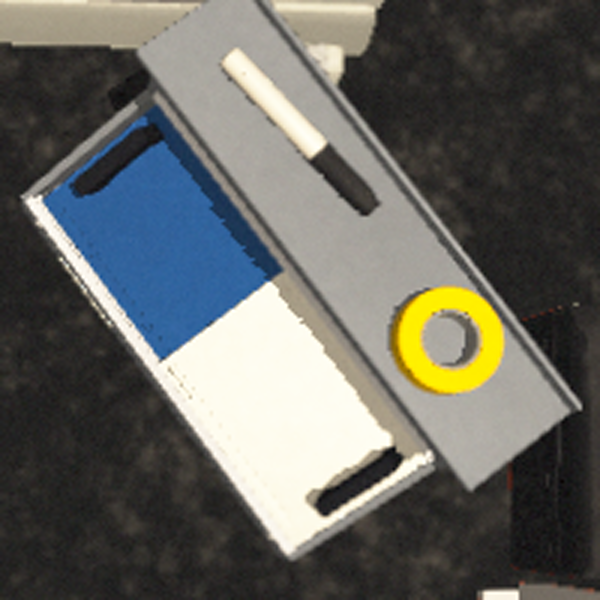

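```bash
cat >> h.py <<'E'
try:
    _c=np.load('cab.npy'); CR=R.from_euler('z',_c[3]).as_matrix(); CO=np.array([_c[0],_c[1],0])
    def cab(p): return CR@np.array(p,float)+CO
    def uncab(p): return CR.T@(np.array(p)-CO)
except Exception: pass
E
python3 - <<'E'
from h import *
b=load('top')
P=lambda u,v,z: onz(b,235+u/3,100+v/3,z)
pts=[(P(24,198,44),(0,151)),(P(291,557,44),(0,-151)),(P(473,489,213),(80,-151)),(P(140,48,213),(80,151)),(P(580,407,225),(157,-151))]
A=np.array([p[:2] for p,_ in pts]);B=np.array([q for _,q in pts],float)
for p in A: print(p.round(1))
ac,bc=A.mean(0),B.mean(0)
H=(B-bc).T@(A-ac); th=np.arctan2(H[0,1]-H[1,0],H[0,0]+H[1,1])
Rm=np.array([[np.cos(th),-np.sin(th)],[np.sin(th),np.cos(th)]]); o=ac-Rm@bc
print(o,np.degrees(th)); print((A-(B@Rm.T+o)).round(1))
np.save('cab.npy',[o[0],o[1],0,th])
E
python3 - <<'E'
from h import *
b=load('top')
P=lambda u,v,z: onz(b,235+u/3,100+v/3,z)
# blue grip ends (top z front end ~ x=25? ) 
print('grip mid', uncab(P(117,160,104)))
print('blue/white edge',uncab(P(163,360,55)))
print(cab([51,130,102]), 'bay',cab([75,88,24]),'lip',cab([6,88,48]))
E
```

```text
[5.693e+02 4.000e-01]
[ 334.3 -181.4]
[ 379.9 -248.3]
[623.3 -61.8]
[ 425.3 -304.7]
[451.97718833 -90.42045679] -52.66111891185216
[[-2.7 -0.7]
 [ 2.4  0.6]
 [-0.5 -2.7]
 [ 2.7  0.6]
 [-1.8  2.2]]
grip mid [ 53.73922096 124.33241933 104.        ]
blue/white edge [ 8.28892847  5.00057518 55.        ]
[586.26818935 -52.11997319 102.        ] bay [567.43225603 -96.67564192  24.        ] lip [525.58181911 -41.81635894  48.        ]
```

```bash
python3 - <<'E'
from h import *
b=load('top')
for n,(u0,u1,v0,v1) in dict(head=(235,320,0,75),fixture=(70,117,160,222),base=(176,235,60,116),arch=(320,362,80,118)).items():
    P=np.array([px(b,u,v) for u in range(u0,u1,3) for v in range(v0,v1,3) if b['range_z'][v,u]>0])
    for lo,hi in [(10,40),(40,100),(100,200),(200,400),(400,900)]:
        Q=P[(P[:,2]>lo)&(P[:,2]<hi)]
        if len(Q): print(n,lo,len(Q),Q.min(0).round(),Q.max(0).round())
Rt=CR@np.array([[-.866,0,.5],[0,1,0],[-.5,0,-.866]])
n=CR@np.array([-.5,0,.866])
g=cab([51,125,102])
print(g,n,g+n*90,[x.round(3) for x in move(g+n*90,Rt)])
E
```

```text
head 10 5 [929.  21.  17.] [952.  28.  34.]
head 40 90 [ 750. -150.   55.] [908.  27.  97.]
head 100 17 [ 741. -108.  102.] [869.  25. 180.]
head 200 595 [ 693. -113.  223.] [823.  22. 398.]
head 400 15 [705. -84. 400.] [710. -73. 441.]
fixture 10 165 [454. 259.  10.] [580. 352.  40.]
fixture 40 17 [451. 306.  40.] [554. 315.  46.]
base 10 46 [692.  25.  10.] [703. 144.  39.]
base 40 284 [697.  25.  41.] [793. 148.  99.]
base 100 20 [724.  84. 101.] [744. 113. 109.]
arch 10 17 [ 689. -237.   11.] [ 698. -189.   40.]
arch 40 84 [ 696. -238.   40.] [ 743. -150.  100.]
arch 100 45 [ 717. -224.  102.] [ 729. -155.  141.]
arch 200 30 [ 623. -151.  210.] [ 658. -125.  227.]
[582.29287899 -55.15261355 102.        ] [-0.30326404  0.39753104  0.866     ] [554.99911578 -19.3748203  179.94      ] [array([-544.76 , -541.222,   73.496]), array([-1.816, -1.804,  0.245]), array([ 10.228, -28.762,  38.539]), array([ 0.114, -0.32 ,  0.428])]
```

Request:
{"api": "step_arm", "payload": {"plan": [{"dx": -0.06, "dy": -0.06, "gripper": 1}, {"dx": -0.125, "dy": -0.125}, {"dx": -0.125, "dy": -0.125}, {"dx": -0.125, "dy": -0.125}, {"dx": -0.125, "dy": -0.125}, {"dx": -0.125, "dy": -0.125}, {"dx": -0.125, "dy": -0.125}, {"dx": -0.125, "dy": -0.125}, {"dx": -0.125, "dy": -0.125}, {"dx": -0.125, "dy": -0.125}, {"dx": -0.125, "dy": -0.125}, {"dx": -0.125, "dy": -0.125}, {"dx": -0.06, "dy": -0.06}, {"az": 0.11}, {"az": 0.11}, {"az": 0.11}, {"az": 0.11}, {}]}}

```text
invalid input
```

```bash
python3 - <<'E'
from h import *
s,T=tool(); print(s['clock'],s['qpos'].round(2),s['eef_pos'],uncab(s['eef_pos']))
Rt=CR@np.array([[-.866,0,.5],[0,1,0],[-.5,0,-.866]])
n=CR@np.array([-.5,0,.866])
g=cab([51,125,102])
print([x.round(3) for x in move(g+n*90,Rt)])
E
```

```text
0.1 [-1.41  0.63  0.04  1.52 -0.03  1.   -0.02] [148.54900629 632.25428762 252.49392588] [-758.60898985  197.0782798   252.49392588]
[array([-544.76 , -541.222,   73.496]), array([-1.816, -1.804,  0.245]), array([ 10.228, -28.762,  38.539]), array([ 0.114, -0.32 ,  0.428])]
```

Request:
{"api": "step_arm", "payload": {"plan": [{"dx": -0.06, "dy": -0.06, "dz": 0, "ax": 0, "ay": 0, "az": 0, "gripper": 1}, {"dx": -0.125, "dy": -0.125, "dz": 0, "ax": 0, "ay": 0, "az": 0, "gripper": 1}, {"dx": -0.125, "dy": -0.125, "dz": 0, "ax": 0, "ay": 0, "az": 0, "gripper": 1}, {"dx": -0.125, "dy": -0.125, "dz": 0, "ax": 0, "ay": 0, "az": 0, "gripper": 1}, {"dx": -0.125, "dy": -0.125, "dz": 0, "ax": 0, "ay": 0, "az": 0, "gripper": 1}, {"dx": -0.125, "dy": -0.125, "dz": 0, "ax": 0, "ay": 0, "az": 0, "gripper": 1}, {"dx": -0.125, "dy": -0.125, "dz": 0, "ax": 0, "ay": 0, "az": 0, "gripper": 1}, {"dx": -0.125, "dy": -0.125, "dz": 0, "ax": 0, "ay": 0, "az": 0, "gripper": 1}, {"dx": -0.125, "dy": -0.125, "dz": 0, "ax": 0, "ay": 0, "az": 0, "gripper": 1}, {"dx": -0.125, "dy": -0.125, "dz": 0, "ax": 0, "ay": 0, "az": 0, "gripper": 1}, {"dx": -0.125, "dy": -0.125, "dz": 0, "ax": 0, "ay": 0, "az": 0, "gripper": 1}, {"dx": -0.125, "dy": -0.125, "dz": 0, "ax": 0, "ay": 0, "az": 0, "gripper": 1}, {"dx": -0.06, "dy": -0.06, "dz": 0, "ax": 0, "ay": 0, "az": 0, "gripper": 1}, {"dx": 0, "dy": 0, "dz": 0, "ax": 0, "ay": 0, "az": 0.11, "gripper": 1}, {"dx": 0, "dy": 0, "dz": 0, "ax": 0, "ay": 0, "az": 0.11, "gripper": 1}, {"dx": 0, "dy": 0, "dz": 0, "ax": 0, "ay": 0, "az": 0.11, "gripper": 1}, {"dx": 0, "dy": 0, "dz": 0, "ax": 0, "ay": 0, "az": 0.11, "gripper": 1}, {"dx": 0, "dy": 0, "dz": 0, "ax": 0, "ay": 0, "az": 0, "gripper": 1}]}}

```text
clock: 2.35
eef_pos: [482.4, 93.6, 253.0]
tool_rot: [-3.141, 0.0, 2.222]
force: [0.6, -0.3, -0.8]
width: 85.4
gripper_force: 0.0
```

```bash
cat > m.py <<'E'
from h import *
import sys
def cabR(t):  # tilt deg, tool y=+cab y
    c,s_=np.cos(np.radians(t)),np.sin(np.radians(t)); return CR@np.array([[-c,0,s_],[0,1,0],[-s_,0,-c]])
def rep(target,t):
    s,T=tool(); print(s['clock'],s['qpos'].round(2),s['eef_pos'].round(1),uncab(s['eef_pos']).round(1),s['force'].round(1),round(s['width'],1))
    M=cabR(t)
    d=cab(target)-T[:3,3]; print('rot first, then shift:',(M.T@d/300).round(3),'shift now:',(T[:3,:3].T@d/300).round(3),'turn',move(T[:3,3],M)[3].round(3))
E
python3 -c "
from m import *
rep(np.array([51,125,102])+90*np.array([-.5,0,.866]),30)"
```

```text
2.35 [-0.46  0.42  0.29  1.95 -0.16  0.79  0.57] [482.4  93.6 253. ] [-127.9  135.8  253. ] [ 0.6 -0.3 -0.8] 85.4
rot first, then shift: [-0.265 -0.036  0.434] shift now: [-0.446 -0.036  0.244] turn [-0.001 -0.333 -0.   ]
```

Request:
{"api": "step_arm", "payload": {"plan": [{"dx": 0, "dy": 0, "dz": 0, "ax": 0, "ay": -0.111, "az": 0, "gripper": 1}, {"dx": 0, "dy": 0, "dz": 0, "ax": 0, "ay": -0.111, "az": 0, "gripper": 1}, {"dx": 0, "dy": 0, "dz": 0, "ax": 0, "ay": -0.111, "az": 0, "gripper": 1}, {"dx": -0.066, "dy": -0.009, "dz": 0.108, "ax": 0, "ay": 0, "az": 0, "gripper": 1}, {"dx": -0.066, "dy": -0.009, "dz": 0.108, "ax": 0, "ay": 0, "az": 0, "gripper": 1}, {"dx": -0.066, "dy": -0.009, "dz": 0.108, "ax": 0, "ay": 0, "az": 0, "gripper": 1}, {"dx": -0.066, "dy": -0.009, "dz": 0.108, "ax": 0, "ay": 0, "az": 0, "gripper": 1}, {"dx": 0, "dy": 0, "dz": 0, "ax": 0, "ay": 0, "az": 0, "gripper": 1}]}}

```text
clock: 3.35
eef_pos: [554.4, -22.0, 179.6]
tool_rot: [-3.137, 0.523, 2.22]
force: [-0.1, 0.3, -0.0]
width: 85.1
gripper_force: 0.0
```

```bash
python3 -c "
from m import *
rep(np.array([51,125,102])+90*np.array([-.5,0,.866]),30)
snap('wrist','w1.png')"
```

```text
3.35 [-0.72  0.66  0.64  2.13  0.43  0.25  0.01] [554.4 -22.  179.6] [  7.7 122.9 179.6] [-0.1  0.3 -0. ] 85.1
rot first, then shift: [ 0.004  0.007 -0.004] shift now: [ 0.004  0.007 -0.004] turn [-0.004 -0.    -0.001]
```

View pics/w1.png

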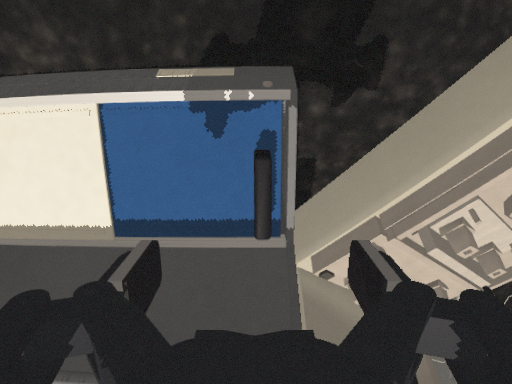

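```bash
python3 - <<'E'
from m import *
w=load('wrist')
for n,u,v in [('grip front',263,158),('grip mid',263,195),('grip back',263,232),('lip corner outer',290,97),('lip w',60,100),('door edge',104,160),('wall left top',291,170),('door',180,190)]:
    p=px(w,u,v); print(n,p.round(1),uncab(p).round(1))
E
```

```text
grip front [566.5 -30.4  87.8] [ 21.8 127.5  87.8]
grip mid [580.  -47.8 100.4] [ 43.8 127.6 100.4]
grip back [593.4 -65.3 114.9] [ 65.8 127.7 114.9]
lip corner outer [568.8  -1.4  46.5] [1.000e-01 1.468e+02 4.650e+01]
lip w [ 435.2 -102.7   46.4] [ -0.4 -20.8  46.4]
door edge [ 481.9 -118.9   66.1] [40.8  6.5 66.1]
wall left top [597.9 -36.3  72.9] [ 45.5 148.9  72.9]
door [ 541.7 -104.6   73.7] [65.7 62.7 73.7]
```

Request:
{"api": "step_arm", "payload": {"plan": [{"dx": 0.01, "dy": 0.016, "dz": 0.08, "ax": 0, "ay": 0, "az": 0, "gripper": 1}, {"dx": 0, "dy": 0, "dz": 0.08, "ax": 0, "ay": 0, "az": 0, "gripper": 1}, {"dx": 0, "dy": 0, "dz": 0.04, "ax": 0, "ay": 0, "az": 0, "gripper": 1}]}}

```text
clock: 3.78
eef_pos: [574.5, -36.3, 128.3]
tool_rot: [-3.14, 0.522, 2.224]
force: [0.2, -0.5, 0.0]
width: 85.2
gripper_force: 0.0
```

```bash
python3 -c "
from m import *
rep([46,127.6,106.3],30)"
```

```text
3.775 [-0.53  0.73  0.42  2.12  1.03  0.24 -0.58] [574.5 -36.3 128.3] [ 31.2 130.2 128.3] [ 0.2 -0.5  0. ] 85.2
rot first, then shift: [-0.006 -0.009  0.088] shift now: [-0.006 -0.009  0.088] turn [-0.    -0.001  0.001]
```

Request:
{"api": "step_arm", "payload": {"plan": [{"dx": -0.006, "dy": -0.009, "dz": 0.045, "ax": 0, "ay": 0, "az": 0, "gripper": 1}, {"dx": 0, "dy": 0, "dz": 0.042, "ax": 0, "ay": 0, "az": 0, "gripper": 1}, {"dx": 0, "dy": 0, "dz": 0, "ax": 0, "ay": 0, "az": 0, "gripper": 0.5}, {"dx": 0, "dy": 0, "dz": 0, "ax": 0, "ay": 0, "az": 0, "gripper": 0.2}, {"dx": 0, "dy": 0, "dz": 0, "ax": 0, "ay": 0, "az": 0, "gripper": 0}, {"dx": 0, "dy": 0, "dz": 0, "ax": 0, "ay": 0, "az": 0, "gripper": 0}, {"dx": 0, "dy": 0, "dz": 0, "ax": 0, "ay": 0, "az": 0, "gripper": 0}, {"dx": 0, "dy": 0, "dz": 0, "ax": 0, "ay": 0, "az": 0, "gripper": 0}]}}

```text
clock: 4.78
eef_pos: [581.2, -50.2, 107.5]
tool_rot: [-3.141, 0.523, 2.221]
force: [-2.3, 2.1, 5.5]
width: 10.6
gripper_force: 60.0
```

```bash
python3 -c "
from m import *
rep([46,127.6,106.3],30)
rep([46,15,106.3],30)"
```

```text
4.775 [-0.46  0.76  0.36  2.11  1.26  0.24 -0.8 ] [581.2 -50.2 107.5] [ 46.4 127.2 107.5] [-2.3  2.1  5.5] 10.6
rot first, then shift: [0.003 0.001 0.003] shift now: [0.003 0.001 0.003] turn [-0.001 -0.    -0.001]
4.775 [-0.46  0.76  0.36  2.11  1.26  0.24 -0.8 ] [581.2 -50.2 107.5] [ 46.4 127.2 107.5] [-2.3  2.1  5.5] 10.6
rot first, then shift: [ 0.003 -0.374  0.003] shift now: [ 0.003 -0.374  0.003] turn [-0.001 -0.    -0.001]
```

Request:
{"api": "step_arm", "payload": {"plan": [{"dx": 0, "dy": -0.04, "dz": 0, "ax": 0, "ay": 0, "az": 0, "gripper": 0}, {"dx": 0, "dy": -0.05, "dz": 0, "ax": 0, "ay": 0, "az": 0, "gripper": 0}, {"dx": 0, "dy": -0.05, "dz": 0, "ax": 0, "ay": 0, "az": 0, "gripper": 0}, {"dx": 0, "dy": -0.05, "dz": 0, "ax": 0, "ay": 0, "az": 0, "gripper": 0}]}}

```text
clock: 5.28
eef_pos: [536.3, -84.8, 107.6]
tool_rot: [3.141, 0.524, 2.221]
force: [2.2, -0.0, -1.7]
width: 10.5
gripper_force: 58.9
```

```bash
python3 -c "
from m import *
rep([46.4,15,107.5],30)"
```

```text
5.275 [-0.37  0.72  0.3   2.24  1.78  0.27 -1.27] [536.3 -84.8 107.6] [ 46.7  70.5 107.6] [ 2.2 -0.  -1.7] 10.5
rot first, then shift: [ 0.001 -0.185 -0.   ] shift now: [ 0.001 -0.185 -0.   ] turn [ 0.     0.    -0.001]
```

Request:
{"api": "step_arm", "payload": {"plan": [{"dx": 0, "dy": -0.05, "dz": 0, "ax": 0, "ay": 0, "az": 0, "gripper": 0}, {"dx": 0, "dy": -0.05, "dz": 0, "ax": 0, "ay": 0, "az": 0, "gripper": 0}, {"dx": 0, "dy": -0.05, "dz": 0, "ax": 0, "ay": 0, "az": 0, "gripper": 0}, {"dx": 0, "dy": -0.03, "dz": 0, "ax": 0, "ay": 0, "az": 0, "gripper": 0}, {"dx": 0, "dy": -0.01, "dz": 0, "ax": 0, "ay": 0, "az": 0, "gripper": 0}, {"dx": 0, "dy": -0.01, "dz": 0, "ax": 0, "ay": 0, "az": 0, "gripper": 0}]}}

```text
clock: 6.02
eef_pos: [493.7, -117.7, 107.6]
tool_rot: [3.134, 0.524, 2.224]
force: [15.5, 6.8, -5.9]
width: 10.5
gripper_force: 59.0
```

```bash
python3 -c "
from m import *
rep([46.4,15,107.5],30)"
```

```text
6.025 [-0.19  0.69  0.13  2.36  2.06  0.4  -1.49] [ 493.7 -117.7  107.6] [ 47.   16.6 107.6] [15.5  6.8 -5.9] 10.5
rot first, then shift: [ 0.002 -0.005 -0.001] shift now: [ 0.002 -0.005 -0.001] turn [0.006 0.001 0.001]
```

Request:
{"api": "step_arm", "payload": {"plan": [{"dx": 0, "dy": 0, "dz": 0, "ax": 0, "ay": 0, "az": 0, "gripper": 0.5}, {"dx": 0, "dy": 0, "dz": 0, "ax": 0, "ay": 0, "az": 0, "gripper": 0.5}, {"dx": 0, "dy": 0, "dz": -0.04, "ax": 0, "ay": 0, "az": 0, "gripper": 0.5}, {"dx": 0, "dy": 0, "dz": -0.1, "ax": 0, "ay": 0, "az": 0, "gripper": 0.5}, {"dx": 0, "dy": 0, "dz": -0.1, "ax": 0, "ay": 0, "az": 0, "gripper": 0.5}, {"dx": 0, "dy": 0.08, "dz": -0.1, "ax": 0, "ay": 0, "az": 0, "gripper": 0.5}, {"dx": 0, "dy": 0.1, "dz": 0, "ax": 0, "ay": 0, "az": 0, "gripper": 0.5}, {"dx": 0, "dy": 0.08, "dz": 0, "ax": 0, "ay": 0, "az": 0, "gripper": 0.5}, {"dx": 0, "dy": 0, "dz": 0, "ax": 0, "ay": 0, "az": 0, "gripper": 0.4}]}}

```text
clock: 7.15
eef_pos: [516.5, -46.6, 185.1]
tool_rot: [-3.138, 0.531, 2.22]
force: [-0.2, 0.3, 0.1]
width: 34.1
gripper_force: 0.0
```

```bash
python3 -c "
from m import *
rep([10,88,180],15)
snap('wrist','w2.png')"
```

```text
7.15 [-0.49  0.54  0.32  2.23  1.12  0.36 -0.64] [516.5 -46.6 185.1] [  4.3  77.9 185.1] [-0.2  0.3  0.1] 34.1
rot first, then shift: [-0.014  0.034  0.021] shift now: [-0.008  0.034  0.024] turn [-0.003  0.171 -0.002]
```

View pics/w2.png

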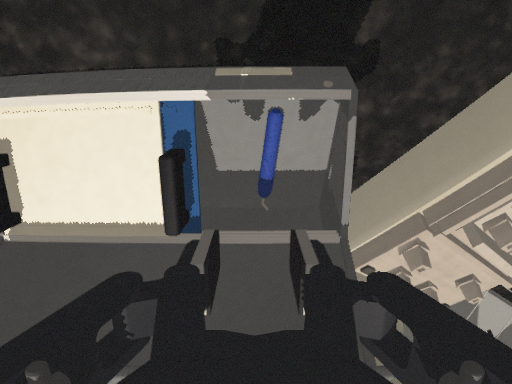

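```bash
python3 - <<'E'
from m import *
w=load('wrist')
for n,u,v in [('near',274.5,117),('mid',270,152),('far',265.5,186),('lipcorner',349,94),('lip in',270,99),('wall',347,170),('grip',173,192),('floor',235,140),('floor2',300,140)]:
    p=px(w,u,v); print(n,p.round(1),uncab(p).round(1))
E
```

```text
near [540.4 -53.3  36.3] [24.2 92.8 36.3]
mid [559.8 -82.9  36.7] [59.5 90.3 36.7]
far [ 581.2 -116.1   39.4] [98.7 87.1 39.4]
lipcorner [566.6  -0.8  45.6] [ -1.8 145.5  45.6]
lip in [532.2 -48.3  23.8] [15.2 89.4 23.8]
wall [597.7 -37.9  74.3] [ 46.6 147.7  74.3]
grip [ 494.1 -112.6  101.1] [ 43.2  20.  101.1]
floor [532.8 -98.5  24.8] [55.4 59.4 24.8]
floor2 [579.3 -63.6  24.1] [ 55.9 117.4  24.1]
```

```bash
cat >> m.py <<'E'
YAW=np.radians(-4.4)
def rep2(target,t):
    s,T=tool(); print(s['clock'],s['qpos'].round(2),uncab(s['eef_pos']).round(1),s['force'].round(1),round(s['width'],1),s['gripper_force'])
    M=CR@R.from_euler('z',YAW).as_matrix()@CR.T@cabR(t)
    d=cab(target)-T[:3,3]; print('rot first, then shift:',(M.T@d/300).round(3),'shift now:',(T[:3,:3].T@d/300).round(3),'turn',move(T[:3,3],M)[3].round(3))
E
python3 -c "
from m import *
w=load('wrist')
for v in (130,170,215): print(uncab(px(w,196,v)).round(1))
rep2([31.1,91.9,110],15)"
```

```text
[45.  25.7 24. ]
[53.5 30.3 66.7]
[85.9 28.4 86.2]
7.2 [-0.49  0.54  0.32  2.24  1.12  0.36 -0.64] [  4.5  75.9 185. ] [-0.1 -1.5 -0.2] 34.0 0.0
rot first, then shift: [-0.017  0.06   0.263] shift now: [0.05  0.055 0.26 ] turn [0.015 0.171 0.043]
```

Request:
{"api": "step_arm", "payload": {"plan": [{"dx": 0, "dy": 0, "dz": 0, "ax": 0.008, "ay": 0.0855, "az": 0.022, "gripper": 0.4}, {"dx": 0, "dy": 0, "dz": 0, "ax": 0.007, "ay": 0.0855, "az": 0.021, "gripper": 0.4}, {"dx": -0.007, "dy": 0.03, "dz": 0.1, "ax": 0, "ay": 0, "az": 0, "gripper": 0.4}, {"dx": -0.006, "dy": 0.03, "dz": 0.1, "ax": 0, "ay": 0, "az": 0, "gripper": 0.4}, {"dx": -0.004, "dy": 0, "dz": 0.063, "ax": 0, "ay": 0, "az": 0, "gripper": 0.4}, {"dx": 0, "dy": 0, "dz": 0, "ax": 0, "ay": 0, "az": 0, "gripper": 0.4}, {"dx": 0, "dy": 0, "dz": 0, "ax": 0, "ay": 0, "az": 0, "gripper": 0.4}]}}

```text
clock: 8.07
eef_pos: [545.0, -62.5, 110.6]
tool_rot: [-3.139, 0.292, 2.152]
force: [0.4, 0.5, 0.0]
width: 34.2
gripper_force: 0.0
```

```bash
python3 -c "
from m import *
rep2([47.2,90.7,50],15)"
```

```text
8.075 [-0.13  0.67  0.06  2.08  0.73  0.34 -0.19] [ 34.2  90.9 110.6] [0.4 0.5 0. ] 34.2 0.0
rot first, then shift: [0.011 0.003 0.206] shift now: [0.017 0.003 0.206] turn [-0.001  0.019  0.004]
```

Request:
{"api": "step_arm", "payload": {"plan": [{"dx": 0.006, "dy": 0.003, "dz": 0.08, "ax": 0, "ay": 0.019, "az": 0.004, "gripper": 0.4}, {"dx": 0.005, "dy": 0, "dz": 0.07, "ax": 0, "ay": 0, "az": 0, "gripper": 0.4}, {"dx": 0, "dy": 0, "dz": 0.04, "ax": 0, "ay": 0, "az": 0, "gripper": 0.4}, {"dx": 0, "dy": 0, "dz": 0, "ax": 0, "ay": 0, "az": 0, "gripper": 0.4}]}}

```text
clock: 8.57
eef_pos: [552.9, -72.0, 54.7]
tool_rot: [-3.141, 0.262, 2.146]
force: [-0.1, -0.7, 0.3]
width: 34.2
gripper_force: 0.0
```

```bash
python3 -c "
from m import *
rep2([47.2,90.7,50],15); snap('wrist','w3.png')"
```

```text
8.575 [-0.1   0.78  0.07  2.06  0.82  0.25 -0.27] [46.6 91.4 54.7] [-0.1 -0.7  0.3] 34.2 0.0
rot first, then shift: [ 0.002 -0.002  0.016] shift now: [ 0.002 -0.002  0.016] turn [-0.  0.  0.]
```

View pics/w3.png

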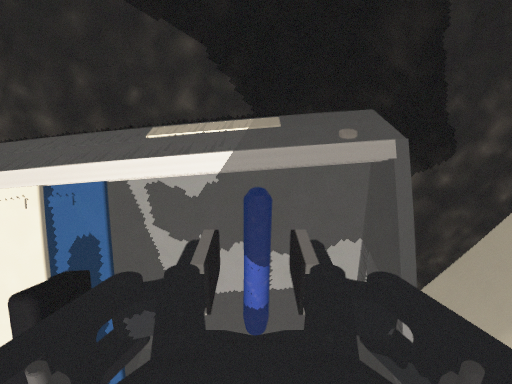

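Request:
{"api": "step_arm", "payload": {"plan": [{"dx": 0.002, "dy": -0.002, "dz": 0.014, "ax": 0, "ay": 0, "az": 0, "gripper": 0.4}, {"dx": 0, "dy": 0, "dz": 0, "ax": 0, "ay": 0, "az": 0, "gripper": 0.2}, {"dx": 0, "dy": 0, "dz": 0, "ax": 0, "ay": 0, "az": 0, "gripper": 0}, {"dx": 0, "dy": 0, "dz": 0, "ax": 0, "ay": 0, "az": 0, "gripper": 0}, {"dx": 0, "dy": 0, "dz": 0, "ax": 0, "ay": 0, "az": 0, "gripper": 0}]}}

```text
clock: 9.25
eef_pos: [553.4, -72.4, 51.4]
tool_rot: [3.141, 0.263, 2.145]
force: [-1.0, 0.7, 5.8]
width: 13.3
gripper_force: 59.2
```

```bash
python3 -c "
from m import *
rep2([47.2,90.7,50],15)
# pivot about blade tip (floor) by 17deg
a=np.radians(17); Y=R.from_euler('z',YAW).as_matrix()
s,T=tool(); p=uncab(s['eef_pos'])
u=Y@np.array([1,0,0.]); near=np.array([23.,92.8,24])
piv=near+u*121
ax=Y@np.array([0,1,0.])
q=R.from_rotvec(ax*a).apply(p-piv)+piv; print(p,q)
rep2(q,15-17)
o=q-55*R.from_rotvec(ax*a).apply(u)
rep2(q-175*R.from_rotvec(ax*a).apply(u),-2)
"
```

```text
9.25 [-0.09  0.78  0.06  2.06  0.86  0.24 -0.31] [47.2 91.5 51.4] [-1.   0.7  5.8] 13.3 59.15536165237427
rot first, then shift: [ 0.001 -0.003  0.005] shift now: [ 0.001 -0.003  0.005] turn [ 0.001  0.001 -0.   ]
[47.20897549 91.52930962 51.39018171] [59.40919167 90.59055415 78.48467636]
9.25 [-0.09  0.78  0.06  2.06  0.86  0.24 -0.31] [47.2 91.5 51.4] [-1.   0.7  5.8] 13.3 59.15536165237427
rot first, then shift: [-0.038 -0.    -0.092] shift now: [-0.063  0.    -0.077] turn [ 0.001  0.19  -0.   ]
9.25 [-0.09  0.78  0.06  2.06  0.86  0.24 -0.31] [47.2 91.5 51.4] [-1.   0.7  5.8] 13.3 59.15536165237427
rot first, then shift: [ 0.526  0.    -0.243] shift now: [ 0.431  0.    -0.386] turn [ 0.001  0.19  -0.   ]
```

```bash
python3 -c "
from m import *
a=np.radians(6); Y=R.from_euler('z',YAW).as_matrix()
s,T=tool(); p=uncab(s['eef_pos'])
u=Y@np.array([1,0,0.]); piv=np.array([23.,92.8,24])+u*121
r=R.from_rotvec(Y@np.array([0,1,0.])*a)
q=r.apply(p-piv)+piv
M=CR@Y@CR.T@cabR(15); M2=CR@Y@CR.T@cabR(9)
f=lambda M,d:(M.T@CR@d/300).round(3)
print(q,'pivot shift in old frame',f(M,q-p),'new',f(M2,q-p))
print('up22',f(M2,np.array([0,0,22.])),'draw170',f(M2,-170*r.apply(u)))
"
```

```text
[50.59211685 91.26899108 61.35482049] pivot shift in old frame [-0.02  -0.    -0.029] new [-0.016 -0.    -0.031]
up22 [-0.011  0.    -0.072] draw170 [ 0.547  0.    -0.147]
```

Request:
{"api": "step_arm", "payload": {"plan": [{"dx": -0.01, "dy": 0, "dz": -0.016, "ax": 0, "ay": 0.034, "az": 0, "gripper": 0}, {"dx": -0.008, "dy": 0, "dz": -0.017, "ax": 0, "ay": 0.033, "az": 0, "gripper": 0}, {"dx": -0.004, "dy": 0, "dz": -0.036, "ax": 0, "ay": 0, "az": 0, "gripper": 0}, {"dx": -0.007, "dy": 0, "dz": -0.036, "ax": 0, "ay": 0, "az": 0, "gripper": 0}, {"dx": 0, "dy": 0, "dz": -0.01, "ax": 0, "ay": 0, "az": 0, "gripper": 0}, {"dx": 0, "dy": 0, "dz": 0, "ax": 0, "ay": 0, "az": 0, "gripper": 0}]}}

```text
clock: 10.0
eef_pos: [554.4, -73.9, 86.2]
tool_rot: [3.142, 0.157, 2.147]
force: [0.1, 0.6, -0.6]
width: 13.0
gripper_force: 58.7
```

```bash
python3 -c "
from m import *
rep2([50.6,91.3,84],9); snap('wrist','w4.png')"
```

```text
10.0 [ 0.16  0.73 -0.24  1.99  0.71  0.45 -0.08] [49.  91.4 86.2] [ 0.1  0.6 -0.6] 13.0 58.658031821250916
rot first, then shift: [-0.004  0.     0.008] shift now: [-0.004  0.     0.008] turn [0.    0.    0.001]
```

View pics/w4.png

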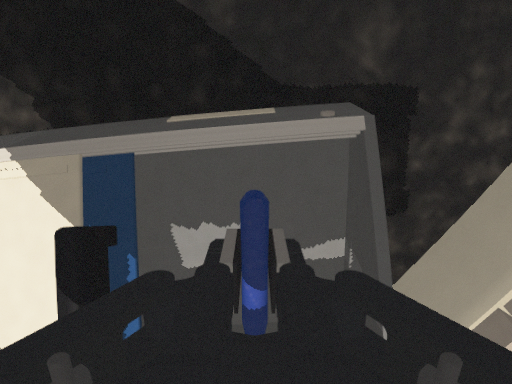

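Request:
{"api": "step_arm", "payload": {"plan": [{"dx": 0.05, "dy": 0, "dz": -0.013, "ax": 0, "ay": 0, "az": 0, "gripper": 0}, {"dx": 0.09, "dy": 0, "dz": -0.024, "ax": 0, "ay": 0, "az": 0, "gripper": 0}, {"dx": 0.09, "dy": 0, "dz": -0.024, "ax": 0, "ay": 0, "az": 0, "gripper": 0}, {"dx": 0.09, "dy": 0, "dz": -0.024, "ax": 0, "ay": 0, "az": 0, "gripper": 0}, {"dx": 0.09, "dy": 0, "dz": -0.024, "ax": 0, "ay": 0, "az": 0, "gripper": 0}, {"dx": 0.09, "dy": 0, "dz": -0.024, "ax": 0, "ay": 0, "az": 0, "gripper": 0}, {"dx": 0.06, "dy": 0, "dz": -0.016, "ax": 0, "ay": 0, "az": 0, "gripper": 0}, {"dx": 0, "dy": 0, "dz": 0, "ax": 0, "ay": 0, "az": 0, "gripper": 0}]}}

```text
clock: 11.05
eef_pos: [459.2, 72.6, 103.8]
tool_rot: [-3.141, 0.156, 2.15]
force: [-0.0, 0.5, -0.8]
width: 12.9
gripper_force: 58.7
```

```bash
python3 -c "
from m import *
s,T=tool()
# tool middle in tool-frame: at pickup TCP cab(47.2,91.5,51.4) tilt15; underside mid
Y=R.from_euler('z',YAW).as_matrix(); M0=CR@Y@CR.T@cabR(15)
mid=np.array([23.,92.6,24])+Y@np.array([60.5,0,0]); o=M0.T@CR@(mid-np.array([47.2,91.5,51.4])); print('mid in tool',o)
now=T[:3,:3]@o+T[:3,3]; print(now,uncab(now))
goal=np.array([528,165,4.5]); tcp=goal-M0@o; print('tcp goal',tcp)
rep2(uncab(tcp+[0,0,60]),15); print('down60',M0.T@[0,0,-.2])"
```

```text
mid in tool [-27.95884339  -0.75984245  35.85811685]
[476.69443675  44.39263637  72.76086186] [-92.19307219 101.41967214  72.76086186]
tcp goal [508.9068934 195.8670068  31.9      ]
11.05 [-0.22  0.62 -0.15  2.2   0.71  0.37 -0.43] [-125.2  104.6  103.8] [-0.   0.5 -0.8] 12.9 58.663124442100525
rot first, then shift: [ 0.256  0.363 -0.027] shift now: [ 0.256  0.364 -0.   ] turn [ 0.    -0.067  0.003]
down60 [0.05176381 0.         0.19318517]
```

Request:
{"api": "step_arm", "payload": {"plan": [{"dx": 0, "dy": 0, "dz": 0, "ax": 0, "ay": -0.067, "az": 0.003, "gripper": 0}, {"dx": 0.06, "dy": 0.09, "dz": -0.007, "ax": 0, "ay": 0, "az": 0, "gripper": 0}, {"dx": 0.07, "dy": 0.1, "dz": -0.007, "ax": 0, "ay": 0, "az": 0, "gripper": 0}, {"dx": 0.07, "dy": 0.1, "dz": -0.007, "ax": 0, "ay": 0, "az": 0, "gripper": 0}, {"dx": 0.056, "dy": 0.073, "dz": -0.007, "ax": 0, "ay": 0, "az": 0, "gripper": 0}, {"dx": 0, "dy": 0, "dz": 0, "ax": 0, "ay": 0, "az": 0, "gripper": 0}, {"dx": 0, "dy": 0, "dz": 0, "ax": 0, "ay": 0, "az": 0, "gripper": 0}]}}

```text
clock: 11.92
eef_pos: [510.5, 191.7, 91.9]
tool_rot: [-3.14, 0.264, 2.14]
force: [-0.4, -0.7, -0.5]
width: 12.6
gripper_force: 58.7
```

```bash
python3 -c "
from m import *
rep2(uncab([509,196,32.]),15)
b=snap('top'); c=b['color'][130:260,60:260,::-1]; cv2.imwrite('pics/crop2.png',cv2.resize(c,None,fx=4,fy=4,interpolation=cv2.INTER_CUBIC))
a=snap('scene'); cv2.imwrite('pics/crop3.png',cv2.resize(a['color'][150:384,60:400,::-1],None,fx=2.3,fy=2.3,interpolation=cv2.INTER_CUBIC))"
```

```text
11.925 [-0.5   0.73 -0.1   1.97  0.67  0.55 -0.6 ] [-188.8  217.6   91.9] [-0.4 -0.7 -0.5] 12.6 58.719892501831055
rot first, then shift: [0.066 0.004 0.189] shift now: [0.066 0.004 0.189] turn [-0.002  0.001 -0.004]
```

View pics/crop3.png

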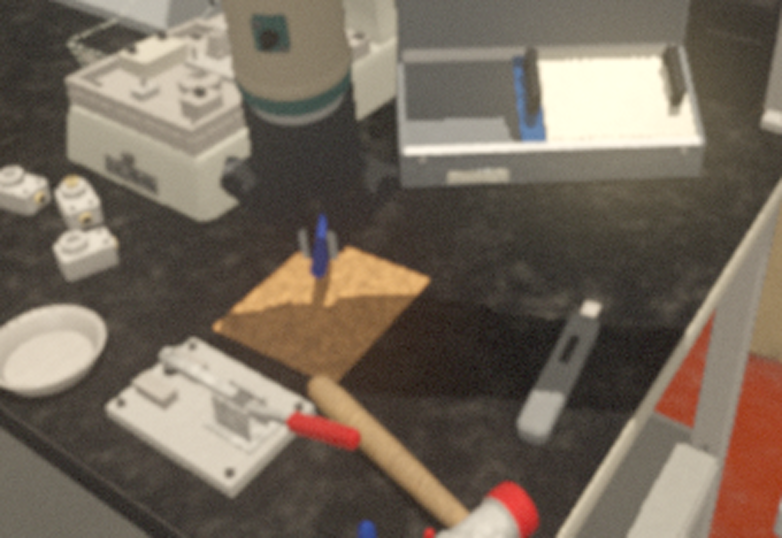

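Request:
{"api": "step_arm", "payload": {"plan": [{"dx": 0.026, "dy": 0.004, "dz": 0.07, "ax": 0, "ay": 0, "az": 0, "gripper": 0}, {"dx": 0.02, "dy": 0, "dz": 0.06, "ax": 0, "ay": 0, "az": 0, "gripper": 0}, {"dx": 0.01, "dy": 0, "dz": 0.03, "ax": 0, "ay": 0, "az": 0, "gripper": 0}, {"dx": 0.005, "dy": 0, "dz": 0.015, "ax": 0, "ay": 0, "az": 0, "gripper": 0}, {"dx": 0.003, "dy": 0, "dz": 0.009, "ax": 0, "ay": 0, "az": 0, "gripper": 0}, {"dx": 0, "dy": 0, "dz": 0, "ax": 0, "ay": 0, "az": 0, "gripper": 0}]}}

```text
clock: 12.78
eef_pos: [509.8, 197.8, 34.1]
tool_rot: [3.14, 0.262, 2.14]
force: [0.7, -0.6, 0.1]
width: 13.0
gripper_force: 58.7
```

```bash
python3 -c "
from m import *
rep2(uncab([509,196,30.4]),15); snap('wrist','w5.png')"
```

```text
12.775 [-0.56  0.83 -0.03  1.98  0.73  0.43 -0.7 ] [-194.   220.8   34.1] [ 0.7 -0.6  0.1] 13.0 58.71849775314331
rot first, then shift: [-0.    -0.006  0.013] shift now: [-0.    -0.006  0.013] turn [-0.     0.    -0.003]
```

View pics/w5.png

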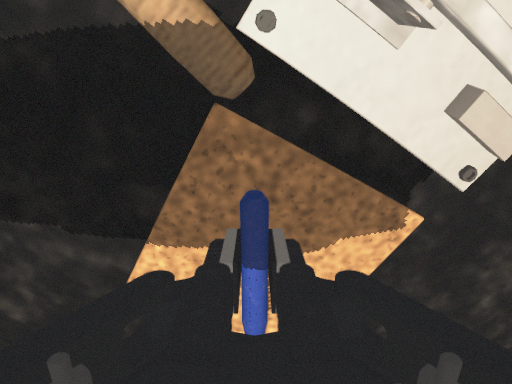

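Request:
{"api": "step_arm", "payload": {"plan": [{"dx": 0.001, "dy": 0, "dz": 0.005, "ax": 0, "ay": 0, "az": 0, "gripper": 0}, {"dx": 0.001, "dy": 0, "dz": 0.004, "ax": 0, "ay": 0, "az": 0, "gripper": 0}, {"dx": 0, "dy": 0, "dz": 0, "ax": 0, "ay": 0, "az": 0, "gripper": 0}]}}

```text
clock: 13.2
eef_pos: [509.7, 197.6, 31.0]
tool_rot: [3.141, 0.262, 2.141]
force: [0.2, -0.4, 0.0]
width: 12.9
gripper_force: 58.7
```

Request:
{"api": "step_arm", "payload": {"plan": [{"dx": 0.001, "dy": 0, "dz": 0.004, "ax": 0, "ay": 0, "az": 0, "gripper": 0}, {"dx": 0, "dy": 0, "dz": 0, "ax": 0, "ay": 0, "az": 0, "gripper": 0}]}}

```text
clock: 13.45
eef_pos: [509.8, 197.7, 30.4]
tool_rot: [3.14, 0.263, 2.141]
force: [-2.1, 0.5, 4.6]
width: 13.3
gripper_force: 59.4
```

Request:
{"api": "step_arm", "payload": {"plan": [{"dx": 0, "dy": 0, "dz": 0, "ax": 0, "ay": 0, "az": 0, "gripper": 0.2}, {"dx": 0, "dy": 0, "dz": 0, "ax": 0, "ay": 0, "az": 0, "gripper": 0.4}, {"dx": 0, "dy": 0, "dz": 0, "ax": 0, "ay": 0, "az": 0, "gripper": 0.4}, {"dx": 0, "dy": 0, "dz": -0.03, "ax": 0, "ay": 0, "az": 0, "gripper": 0.4}, {"dx": 0, "dy": 0, "dz": -0.1, "ax": 0, "ay": 0, "az": 0, "gripper": 0.4}, {"dx": 0, "dy": 0, "dz": -0.15, "ax": 0, "ay": 0, "az": 0, "gripper": 0.4}, {"dx": 0, "dy": 0, "dz": -0.15, "ax": 0, "ay": 0, "az": 0, "gripper": 0.4}, {"dx": 0, "dy": 0, "dz": -0.1, "ax": 0, "ay": 0, "az": 0, "gripper": 0.4}, {"dx": 0, "dy": 0, "dz": 0, "ax": 0, "ay": 0, "az": 0, "gripper": 0.4}]}}

```text
clock: 14.58
eef_pos: [488.2, 234.0, 186.2]
tool_rot: [3.135, 0.261, 2.14]
force: [-0.3, -0.2, -1.0]
width: 34.0
gripper_force: 0.0
```

```bash
python3 -c "
from m import *
s,T=tool(); print(s['clock'],s['eef_pos'])
a=snap('scene'); w=snap('wrist')
i1=cv2.resize(a['color'][150:384,60:400],(500,344)); i2=cv2.resize(w['color'],(300,225))
cv=np.zeros((344,800,3),np.uint8); cv[:,:500]=i1; cv[:225,500:]=i2
cv2.imwrite('pics/end.png',cv[:,:,::-1])
m=(w['color'][:,:,2]>90)&(w['color'][:,:,0].astype(int)<w['color'][:,:,2]-60)
v,u=np.nonzero(m); P=np.array([px(w,x,y) for x,y in zip(u[::5],v[::5])]); P=P[(P[:,2]<40)&(P[:,1]>90)&(P[:,1]<260)]
print(len(P),P.min(0),P.max(0),P.mean(0))"
```

```text
14.575 [488.16090263 233.9540743  186.1544861 ]
177 [492.17925122 139.05879554   9.40135273] [548.50036604 218.24592443  18.80111097] [521.50390582 177.77180971  16.06153395]
```

View pics/end.png

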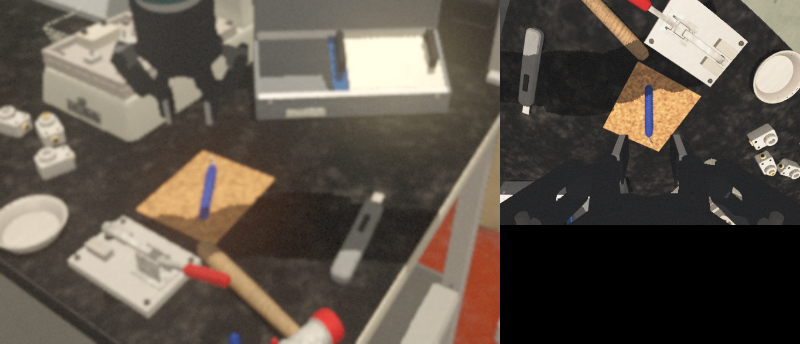

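The tool lies flat near the centre of the mat. The blue door is fully open, the white door is shut, and the gripper is clear.

```bash
python3 -c "
from cell import ctrl
print(ctrl.finish_job())"
```

```text
the job is handed in; nothing more can be done
None
```

I handed the job in at about 15 s: the blue door is slid to its stop behind the shut white door, and the deburring tool lies flat near the middle of the cork mat with the gripper clear.

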